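# Fasten the cutter case with its wing knob

## Robot

A 6-joint arm with a two-finger parallel gripper is mounted at the origin on the work surface. World frame = base frame: x ahead of the robot, y to its left, z up, the work surface at z = 0. Lengths are in m, angles in rad, forces in N, time in s.
With the tool pointing down it reaches from about 0.25 to 0.725 m from the base axis. Payload 4 kg.
Tool frame: the origin (TCP) lies between the finger pads; the fingertips stand 14 mm ahead of it and the grasp point (between the pads) lies 5 mm behind it; z points along the fingers, y is the line along which they close (so a half turn about z gives the same grasp; the last joint's range is limited). The gripper opens to 85 mm and grips with 20 to 120 N. Pads are 22 mm wide; open, the fingers measure 114 mm over their backs; the gripper's body (76 mm by 85 mm) begins 54 mm behind the grasp point. The pads swing forward as they close: fully open they stand 13 mm farther back than shut.
Start: joints at [1.276, 0.241, 0.005, 1.335, 0, 1.571], TCP at [0.145, 0.478, 0.245] pointing down, gripper open.
Joint ranges: [-2.72, 2.72], [-1.05, 1.87], [-1.09, 1.28], [-1.99, 2.15], [-1.42, 1.44], [-3.14, 3.14]. Speed limits (rad/s): [2.79, 2.79, 3.14, 3.14, 3.14, 3.14].

## Interface

Orientations are given as a unit quaternion [x, y, z, w].
In Python, from cell import sensors, viewer, robot gives the robot as it stands.
- The arm moves only by the shell command python3 -m inch 'ROWS' [FORCE]. ROWS is text: rows parted by semicolons, each of 7 numbers parted by spaces: the shift along the tool's x, y, z in mm, then the turn, a rotation vector about the tool's x, y, z in degrees, then the closure, from -1 (fully open) to 1 (shut), so that 0 is half open. In form: x y z ax ay az claw; .... A call has 1 to 12 rows; each row is the pose to reach, as a shift and turn from the pose commanded when the call began, along the tool's axes at that moment; what a row does not reach only later rows make up. A row lasts 1/10 s, in which the tool goes at most 50 mm and 8.59 degrees, less where a joint would pass 70% of its speed; a pose out of reach is approached as far as the arm can. A call with a gripper value outside its range is refused whole. The fingers move at their own pace and stop on an object; FORCE is the grip in N (left out, the last holds). Time passes only in rows, so rows that repeat a pose let the fingers close. It gives the time, the measured TCP pose, the force, the opening and the grip force at its end, in the units of the state.
- sensors.get_state(): the state, without advancing time (a new reading comes with each control period).
- viewer.camera(name): name is "scene" or "side" or "wrist"; returns a dict with "img" (480x640x3 uint8, red, green, blue), "vertical_fov" (degrees; the focal length in pixels is half the picture's height over the tangent of half this angle, whatever the lens; pixels are square), "cx", "cy" (the principal point, pixels), "origin" and "rotation" of the camera in the world. Camera axes: x right, y up, looking along -z (the intrinsics and any distortion apply to the point x, -y, -z); pixel columns grow to the right and rows downward; lengths in m; the calibration is good to about 2 mm. A picture is of the moment at which its call begins. There is no depth.
- robot.job_done(): hands the job in; it is judged then, once.
The state is a dict: "time_s": time; "joint_pos": joint angles; "qvel": joint speeds; "effort": joint torques, N m; "tool_pos": TCP position; "tool_rot": TCP orientation; "ft_force": force on the tool from outside, world axes, zero at the start; "wrist_torque": the same for the moment, N m; "finger_gap": opening from 0.0 (shut) to 1.0 (fully open); "gripper_force": force on a finger pad.
Only numpy, scipy, OpenCV 4.12 (cv2) and the standard library are available. Lean on these libraries where they do the work, as an engineer would, in place of code of your own. Each camera call takes 0.05 s, during which the arm holds its last target. There are 200 camera calls.

## Task

Close the lid of the red cutter case and fasten it: press the lid down until you feel it firm on its rubber buffers, but gently (no more than about 20 N) and turn the wing knob a quarter turn clockwise until its hidden tongue swings behind the frame edge and the knob stands square to the lid's front edge. Let go, so that the tongue alone holds the lid down, and leave the other things on the bench where they lie.

Things in the scene. Friction and masses are not known exactly. Their poses are not given: they have to be found in the camera images.
- case: red sheet-steel cutter case bolted to the bench, 200 mm deep (its x) by 250 mm wide (its y), 91 mm high when shut. Origin: centre of its underside; its x axis points from the front edge, which faces the robot, to the hinge at the back
- cradle: steel cradle behind the case's front wall, hidden by the lid; origin and axes as the case's. It carries the frame edge, a 7 mm lip along the front, and above it near the front corners two rubber buffers that stop the lid. Lip and buffers are shimmed together: their height varies by 17 mm and is not measured, only felt. Over 18 N on them crushes them
- hinge (a point): a fixed point on the lid's hinge line, half-way along its width, at the back of the case, 85 mm above the bench; the hinge line is parallel to the case's y axis
- lid (a joint): lid angle (rad) about the hinge line: 0 is level, more is open. Stiff, stays where left when open. Near 0.11 light spring pins stop it (and lift it back to there if let go); below that they yield under 4 to 6 N at the knob, until the buffers are met, somewhere between -0.02 and 0.08. These resist by 6 N per mm more; the tongue passes under the frame edge 1.3 mm after they are met
- lid_pad (a point): a free spot on the lid's flat top face, 75 mm beside the knob (towards the case's +y), 165 mm from the hinge line: a place to push the lid down. The lid is 258 mm wide, its front edge 206 mm from the hinge line, its plate 6 mm thick with its underside level with the hinge line
- knob (a joint): wing knob angle (rad), growing clockwise seen from above. At 0 wing and tongue lie along the lid's front edge (free); at 1.57 the wing is square to it and the tongue points to the front, under the frame edge; stop at 1.65. Turns easily. With the lid too high, the tongue strikes the frame edge from about 0.35 on and blocks the knob: do not force it, press the lid further
- wing (a point): centre of the knob's bare-metal wing, on the knob's axis, 19 mm above the lid's top face, mid-width, 165 mm from the hinge line; z is the knob's axis, y runs along the wing. Wing 46 mm long, 10 mm thick, 26 mm tall, on a black round flange 50 mm across, 6 mm thick, that turns with it (its top 13 mm below this point). Under the lid it carries the tongue: 27 mm from the axis, 12 wide, 7 thick
- drill_big: a loose twist drill, 18 mm thick, 160 mm long, lying on the bench. Origin: centre of its underside. Not to be disturbed
- drill_small: a loose twist drill, 12 mm thick, 117 mm long, lying on the bench. Origin: centre of its underside. Not to be disturbed
- tube_a: a white square cutter tube, 120 x 24 x 22 mm, lying in front of the case. Origin: centre of its underside. Not to be disturbed
- tube_b: a white square cutter tube, 120 x 24 x 22 mm. Origin: centre of its underside. Not to be disturbed
- washer: a steel washer, 40 mm across, 6 mm thick, lying in front of the case. Origin: centre of its underside. Not to be disturbed
- drill_tray: an open grey tray of drills, 130 x 100 x 45 mm. Origin: centre of its underside. Not to be disturbed
- bolt_tray: an open dark tray of bolts, 140 x 140 x 50 mm. Origin: centre of its underside. Not to be disturbed

How it is judged:
On the way, in this order (a step that is already met when the one before it is completed fails the run):
1. the lid has been pushed down to its spring pins (value of joint lid below 0.13 rad), for 0.1 s.
2. the knob has been turned with the lid pressed down, so that its tongue is behind the frame edge (value of joint lid below 0.085 rad and value of joint knob above 1.25 rad), for 0.2 s.
At the end, for the whole second after the job is handed in: The lid is held down by the tongue alone: lid angle below 0.085 rad and at rest, knob turned beyond 1.25 rad, nothing touched by the robot (all of step 2 and velocity of joint lid between -0.05 and 0.05 rad/s).
It fails at once if the lid or the tongue presses on the buffers or the frame edge of the cradle with more than 18 N (contact force between lid and cradle above 18 N).
It fails at once if a bystander is moved by more than 20 mm (distance of any of drill_big, drill_small, tube_a, tube_b, washer, drill_tray, bolt_tray from where it was at the start of the episode above 0.02 m).
It also fails if it takes over 67 s, if anything falls off the work surface, if the arm or the gripper's body presses on something with over 40 N, if the wrist force passes 120 N, or if a joint passes its speed limit or range.

## Working session

There is one attempt and no reset: what is moved stays moved. The work goes in short steps, Python scripts to look and compute and a shell command to move; the robot and the scene stay as the last step left them, time stands still between calls to the robot, and variables do not carry over. Pictures are saved under pics/ and viewed, at most 10 in all, crops included, and the job is handed in when it is done.

```bash
ls; mkdir -p pics; python3 - <<'E'
from cell import sensors, viewer
import cv2,pickle
d={}
for n in("scene","side","wrist"):
    c=viewer.camera(n);d[n]=c
    print(n,c["vertical_fov"],c["cx"],c["cy"],c["origin"],c["rotation"],[k for k in c])
    cv2.imwrite(f"pics/{n}0.png",c["img"][:,:,::-1])
pickle.dump(d,open("c0.pkl","wb"))
print(sensors.get_state())
E
```

```text
pics
scene 54.330175763092264 321.70290968551194 240.2713607292319 [1.18051839 0.58091825 0.84771606] [0.16846563 0.37038751 0.83072922 0.37989655] ['img', 'vertical_fov', 'cx', 'cy', 'origin', 'rotation']
side 56.22182300013731 318.9040047761365 243.18267655497814 [ 0.1092154  -0.70463687  0.79844188] [ 0.40907075 -0.1233633  -0.24928396  0.86908005] ['img', 'vertical_fov', 'cx', 'cy', 'origin', 'rotation']
wrist 60.53789296650355 327.790513034998 235.86520433463656 [0.07296616 0.50160467 0.3727989 ] [-0.12245122 -0.08965263  0.58859817  0.79405308] ['img', 'vertical_fov', 'cx', 'cy', 'origin', 'rotation']
{'time_s': 0.15, 'joint_pos': array([ 1.27598333e+00,  2.41236542e-01,  4.03345839e-03,  1.33523046e+00,
       -4.23567690e-05,  1.57082651e+00]), 'qvel': array([-8.82641291e-04, -2.23651857e-03,  5.36062977e-03,  1.89738682e-03,
       -5.52124954e-05,  2.56230355e-04]), 'effort': array([ 4.49473691e-04, -3.72633147e+01,  2.52638626e+01,  1.23571281e-02,
        2.50179909e-05, -7.08718950e-07]), 'tool_pos': array([0.145156  , 0.47797617, 0.24461907]), 'tool_rot': array([ 1.46888112e-01,  9.89152775e-01, -8.12842031e-04, -9.92705814e-05]), 'ft_force': array([ 0.01329299,  0.22645257, -0.57928545]), 'wrist_torque': array([-0.00561202,  0.02339375, -0.07452599]), 'gripper_force': 0.0, 'finger_gap': 0.996657943176691}
```

View pics/scene0.png

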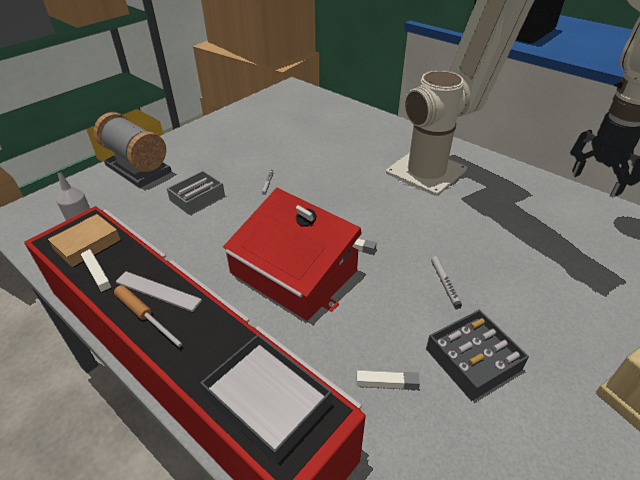

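View pics/side0.png

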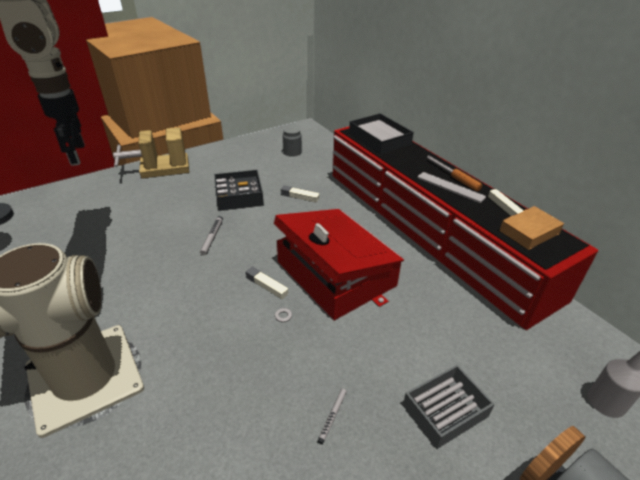

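The scene view shows the red case with its lid partly open and the knob near (305,213). In the side view the knob is near (319,233), with the washer and a tube in front of the case. I'll zoom in on both for the lid corners and wing.

```bash
python3 - <<'E'
import cv2,pickle
d=pickle.load(open("c0.pkl","rb"))
a=d["scene"]["img"][180:330,215:385,::-1];b=d["side"]["img"][200:320,262:412,::-1]
cv2.imwrite("pics/a.png",cv2.resize(a,None,fx=4,fy=4,interpolation=cv2.INTER_CUBIC))
cv2.imwrite("pics/b.png",cv2.resize(b,None,fx=5,fy=5,interpolation=cv2.INTER_CUBIC))
E
```

```text
(no output)
```

View pics/a.png

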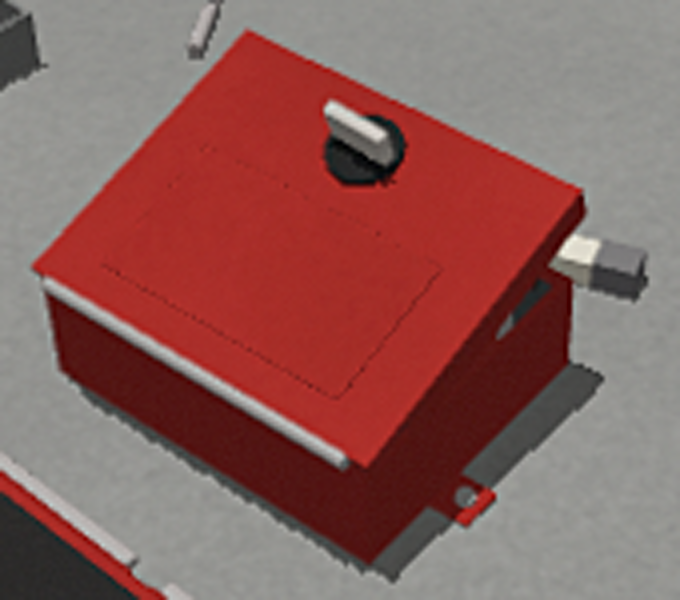

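View pics/b.png

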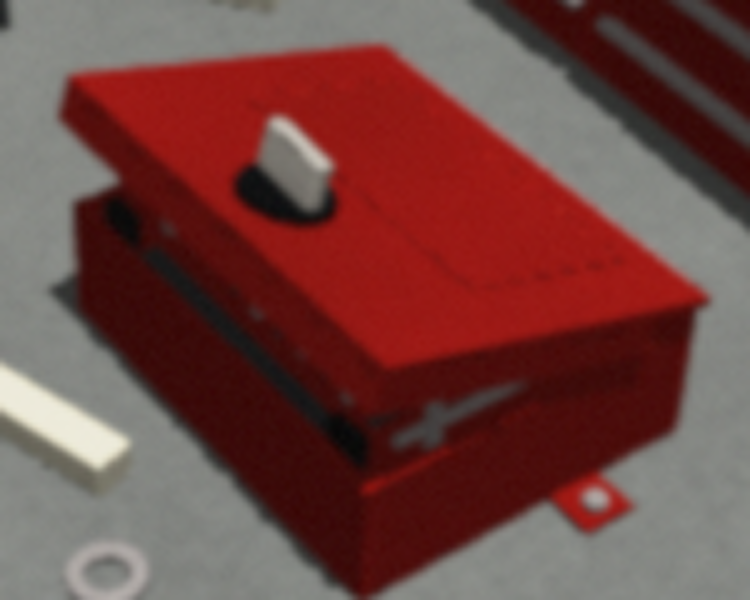

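The crops show the lid's four top corners, the wing lying along the front edge (scene crop (360,133), side crop (296,163)), and the dark buffers at the front corners. Next I triangulate these points.

```bash
cat > h.py <<'E'
import numpy as np
from scipy.spatial.transform import Rotation as R
def ray(c,p):
    f=240/np.tan(np.radians(c["vertical_fov"])/2)
    v=np.array([(p[0]-c["cx"])/f,-(p[1]-c["cy"])/f,-1.])
    return np.array(c["origin"]),R.from_quat(c["rotation"]).apply(v/np.linalg.norm(v))
def tri(*cp):
    M=np.zeros((3,3));b=np.zeros(3)
    for c,p in cp:
        o,v=ray(c,p);P=np.eye(3)-np.outer(v,v);M+=P;b+=P@o
    x=np.linalg.solve(M,b)
    return x,[1e3*np.linalg.norm(np.cross(x-ray(c,p)[0],ray(c,p)[1])) for c,p in cp]
E
python3 - <<'E'
from h import *;import pickle
d=pickle.load(open("c0.pkl","rb"))
a=lambda x,y:((x+.5)/4-.5+215,(y+.5)/4-.5+180)
b=lambda x,y:((x+.5)/5-.5+262,(y+.5)/5-.5+200)
P={}
for n,p,q in[("A",(248,31),(388,366)),("B",(582,190),(72,76)),("C",(368,467),(386,45)),("D",(36,267),(708,299)),("wtop-",(330,103),(324,163)),("wtop+",(385,137),(280,120)),("wing",(360,133),(296,163))]:
    P[n],r=tri((d["scene"],a(*p)),(d["side"],b(*q)));print(n,P[n].round(4),np.round(r,1))
A,B,C,D=[P[k] for k in"ABCD"]
n=lambda v:np.linalg.norm(v).round(4)
print(n(A-B),n(C-D),n(B-C),n(A-D))
w=(B-A+C-D);print("yaw of case y",np.degrees(np.arctan2(w[1],w[0])))
h=(C+D)/2;f=(A+B)/2;print("hinge",h,"front",f,"ang",np.arcsin((f-h)[2]/n(f-h)))
E
```

```text
A [ 0.5192 -0.1465  0.1507] [1.1 1.1]
B [0.5046 0.109  0.1497] [1.8 1.8]
C [0.702  0.1202 0.0891] [1.7 1.7]
D [ 0.7145 -0.1357  0.0894] [1. 1.]
wtop- [ 0.5578 -0.0374  0.1706] [0.8 0.8]
wtop+ [0.5592 0.0052 0.1676] [2.5 2.5]
wing [ 0.5558 -0.0164  0.1576] [1.3 1.3]
0.2559 0.2562 0.2069 0.205
yaw of case y 93.03757898101877
hinge [ 0.70826411 -0.00772765  0.08923273] front [ 0.51187546 -0.01878336  0.15022939] ang 0.30075779780787987
```

```bash
cat >> h.py <<'E'
H=np.array([.7065,-.0078,.085]);YAW=np.radians(3.1)
xc=np.array([np.cos(YAW),np.sin(YAW),0]);yc=np.array([-np.sin(YAW),np.cos(YAW),0]);zz=np.array([0,0,1.])
def lidp(th,r,h,s=0):  # r from hinge, h above underside, s along case y
    return H+r*(-np.cos(th)*xc+np.sin(th)*zz)+h*(np.cos(th)*zz+np.sin(th)*xc)+s*yc
def orient(th,turn=0):  # tool z = -lid normal, tool y along -case x, turned clockwise
    n=np.cos(th)*zz+np.sin(th)*xc; y=-(np.cos(th)*xc-np.sin(th)*zz); x=np.cross(y,-n)
    return R.from_matrix(np.c_[x,y,-n])*R.from_rotvec([0,0,np.radians(turn)])
def rows(pos,rot,start=None):
    from cell import sensors
    s=sensors.get_state();T=R.from_quat(s["tool_rot"])
    print("shift mm",(T.inv().apply(pos-s["tool_pos"])*1e3).round(1),"turn deg",np.degrees((T.inv()*rot).as_rotvec()).round(1))
    print("q",s["joint_pos"].round(3),"F",s["ft_force"].round(2),"t",s["time_s"])
E
python3 -c "
from h import *
rows(np.array([.542,.0585,.19]),orient(0))"
```

```text
shift mm [-501.6 -286.    55.1] turn deg [-1.0e-01 -1.0e-01 -1.1e+02]
q [ 1.276  0.241  0.004  1.335 -0.     1.571] F [ 0.01  0.23 -0.58] t 0.15
```

```bash
python3 -m inch '0 0 0 0 0 -8 1;0 0 0 0 0 -16 1'; python3 -c "
from h import *
rows(np.array([.542,.0585,.19]),orient(0))"
```

```text
time_s: 0.35
tool_pos: [0.1452, 0.4781, 0.2449]
tool_rot: [0.005, 1.0, -0.0, -0.0]
ft_force: [0.8, -0.4, 1.1]
finger_gap: 0.692
gripper_force: 0.0
shift mm [-401.  -415.6   55.1] turn deg [ -0.   -0.1 -93.7]
q [1.276 0.241 0.004 1.335 0.    1.286] F [ 0.79 -0.36  1.06] t 0.35
```

```bash
python3 -m inch '-401 -416 30 0 0 -94 1;-401 -416 30 0 0 -94 1;-401 -416 30 0 0 -94 1;-401 -416 30 0 0 -94 1;-401 -416 30 0 0 -94 1;-401 -416 30 0 0 -94 1;-401 -416 30 0 0 -94 1;-401 -416 30 0 0 -94 1;-401 -416 30 0 0 -94 1;-401 -416 30 0 0 -94 1;-401 -416 30 0 0 -94 1;-401 -416 30 0 0 -94 1'; python3 -m inch '0 0 0 0 0 0 1;0 0 0 0 0 0 1'; python3 -c "
from h import *
rows(np.array([.542,.0585,.165]),orient(0))"
```

```text
time_s: 1.55
tool_pos: [0.5013, 0.0983, 0.2181]
tool_rot: [-0.7, 0.714, 0.0, -0.0]
ft_force: [0.6, 0.3, 0.5]
finger_gap: -0.005
gripper_force: 0.0
time_s: 1.75
tool_pos: [0.5005, 0.0988, 0.2177]
tool_rot: [-0.696, 0.718, 0.001, -0.001]
ft_force: [-0.3, 0.1, -0.7]
finger_gap: 0.0
gripper_force: 0.0
shift mm [ 39.1 -42.8  52.6] turn deg [ 0.1  0.  -4.8]
q [ 0.195  0.276 -0.021  1.276  0.    -1.346] F [-0.33  0.13 -0.7 ] t 1.75
```

```bash
python3 -m inch '39 -43 52 0 0 -5 1;39 -43 52 0 0 -5 1;39 -43 52 0 0 -5 1;39 -43 52 0 0 -5 1;39 -43 52 0 0 -5 1'; python3 -m inch '0 0 4 0 0 0 1;0 0 8 0 0 0 1;0 0 11 0 0 0 1;0 0 14 0 0 0 1;0 0 17 0 0 0 1;0 0 20 0 0 0 1'; python3 -c "
from h import *
rows(np.array([.542,.0585,.123]),orient(0))"
```

```text
time_s: 2.25
tool_pos: [0.5421, 0.061, 0.1676]
tool_rot: [0.729, -0.685, 0.0, -0.001]
ft_force: [0.3, -0.3, 0.5]
finger_gap: 0.001
gripper_force: 0.0
time_s: 2.85
tool_pos: [0.5424, 0.0596, 0.1462]
tool_rot: [0.728, -0.685, -0.0, 0.0]
ft_force: [0.8, -1.2, 0.1]
finger_gap: -0.001
gripper_force: 0.2
shift mm [ 1.1  0.5 23.2] turn deg [0.  0.  0.4]
q [ 0.109  0.392 -0.049  1.131  0.    -1.522] F [ 0.82 -1.16  0.13] t 2.85
```

```bash
python3 -m inch '0 0 3 0 0 0 1;0 0 6 0 0 0 1;0 0 9 0 0 0 1;0 0 12 0 0 0 1'; python3 -m inch '0 0 2 0 0 0 1;0 0 4 0 0 0 1;0 0 6 0 0 0 1;0 0 8 0 0 0 1;0 0 8 0 0 0 1'; python3 -m inch '0 0 1 0 0 0 1;0 0 2 0 0 0 1;0 0 2 0 0 0 1'
python3 - <<'E'
from cell import viewer
import cv2,pickle
d={n:viewer.camera(n) for n in("scene","side","wrist")}
pickle.dump(d,open("c1.pkl","wb"))
a=d["scene"]["img"][180:330,215:385,::-1];b=d["side"]["img"][200:320,262:412,::-1]
o=cv2.hconcat([cv2.resize(a,(400,353),interpolation=cv2.INTER_CUBIC),cv2.resize(b,(400,353),interpolation=cv2.INTER_CUBIC)])
w=cv2.resize(d["wrist"]["img"][:,:,::-1],(328,246));w=cv2.copyMakeBorder(w,0,0,0,472,0)
cv2.imwrite("pics/c.png",cv2.vconcat([o,w]))
E
```

```text
time_s: 3.25
tool_pos: [0.5425, 0.0596, 0.1341]
tool_rot: [0.728, -0.685, -0.0, 0.0]
ft_force: [-0.3, -0.6, 0.4]
finger_gap: -0.001
gripper_force: 0.2
time_s: 3.75
tool_pos: [0.5424, 0.0596, 0.1261]
tool_rot: [0.728, -0.685, -0.0, 0.0]
ft_force: [0.2, 0.2, 0.0]
finger_gap: -0.001
gripper_force: 0.0
time_s: 4.05
tool_pos: [0.5425, 0.0596, 0.1243]
tool_rot: [0.728, -0.685, 0.0, 0.0]
ft_force: [0.3, -0.1, 0.6]
finger_gap: -0.003
gripper_force: 0.0
```

View pics/c.png

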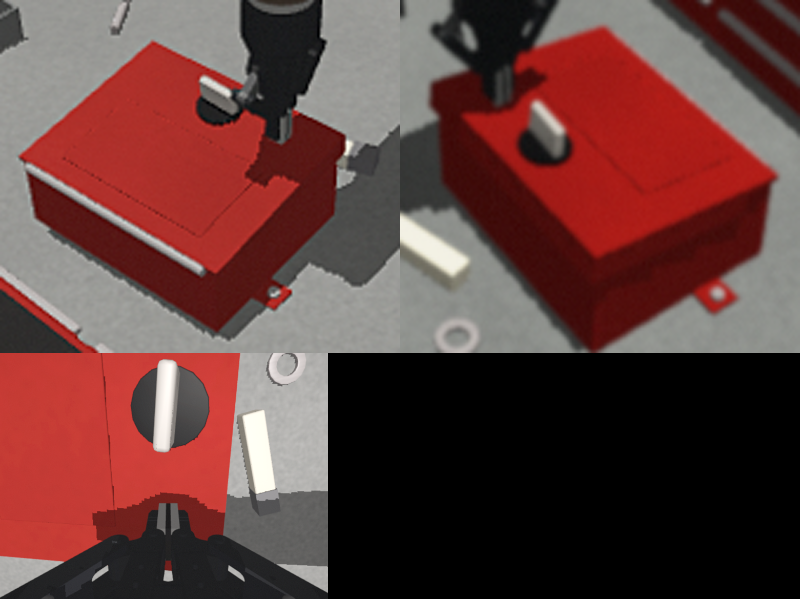

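The picture shows the lid pushed nearly level, fingers on the pad, and the wing still along the front edge. I'll press a little further to feel the pins.

```bash
python3 -m inch '0 0 1 0 0 0 1;0 0 1 0 0 0 1;0 0 1 0 0 0 1'; python3 -m inch '0 0 1 0 0 0 1;0 0 1 0 0 0 1;0 0 1 0 0 0 1' ;python3 -m inch '0 0 1 0 0 0 1;0 0 1 0 0 0 1;0 0 1 0 0 0 1' 
```

```text
time_s: 4.5
tool_pos: [0.5425, 0.0596, 0.1234]
tool_rot: [0.728, -0.685, -0.0, 0.0]
ft_force: [0.1, 0.4, 0.4]
finger_gap: -0.003
gripper_force: 0.0
time_s: 4.8
tool_pos: [0.5425, 0.0596, 0.1227]
tool_rot: [0.728, -0.685, 0.0, -0.0]
ft_force: [-1.2, 0.8, 2.9]
finger_gap: -0.007
gripper_force: 1.6
time_s: 5.1
tool_pos: [0.5424, 0.0596, 0.1215]
tool_rot: [0.728, -0.685, -0.0, 0.0]
ft_force: [-2.0, -0.0, 4.3]
finger_gap: -0.003
gripper_force: 2.1
```

```bash
python3 -m inch '0 0 -20 0 0 0 1;0 0 -50 0 0 0 1;0 0 -50 0 0 0 0.3'
cat > kn.py <<'E'
from h import *;import cv2
def knob(c,th):
    im=c["img"].astype(int);r,g,b=im[...,0],im[...,1],im[...,2]
    nr=((r-g<40)).astype(np.uint8)           # not red
    m=((nr>0)&(r<110)).astype(np.uint8)
    lt=((nr>0)&(r>110)).astype(np.uint8)
    k=cv2.morphologyEx(nr,cv2.MORPH_OPEN,np.ones((3,3)))
    n,l,s,ce=cv2.connectedComponentsWithStats(k)
    out=[]
    for i in range(1,n):
        x,y,w,h,a=s[i]
        if x>2 and y>2 and x+w<637 and y+h<477 and a>1500 and .6<w/h<1.6:
            pts=np.argwhere((l==i)&(m>0))[:,::-1].astype(np.float32)
            hull=cv2.convexHull(pts)
            e=cv2.fitEllipse(hull);
            wl=(l==i)&(lt>0); q=np.argwhere(wl)[:,::-1].mean(0) if wl.any() else None
            n_=np.cos(th)*zz+np.sin(th)*xc
            o,v=ray(c,e[0]);P0=lidp(th,.165,.012);t=(P0-o)@n_/(v@n_);P=o+t*v
            out.append((e,q,P,P-P0))
    return out
E
python3 - <<'E'
from kn import *;import pickle
from cell import viewer
c=viewer.camera("wrist");pickle.dump(c,open("c2.pkl","wb"))
for cc,th in((pickle.load(open("c1.pkl","rb"))["wrist"],.117),(c,.11)):
    print(cc["origin"])
    for e,q,P,dP in knob(cc,th):print(e,q,P.round(4),(dP*1e3).round(1))
cv2.imwrite("pics/w2.png",c["img"][:,:,::-1])
E
```

```text
time_s: 5.4
tool_pos: [0.5452, 0.0599, 0.1749]
tool_rot: [0.728, -0.685, 0.002, -0.003]
ft_force: [0.4, 0.1, 0.9]
finger_gap: 0.155
gripper_force: 0.0
[ 0.5480794  -0.01545157  0.25273577]
((331.6567687988281, 103.69451904296875), (152.18521118164062, 160.8054962158203), 1.0311579704284668) [323.20474898 101.25020353] [ 0.547  -0.0165  0.1159] [ 2.8  0.1 -0.3]
[ 0.54986412 -0.01526837  0.30320741]
((337.9633483886719, 105.22908020019531), (110.78196716308594, 116.8006591796875), 3.2518014907836914) [332.8685633  104.35305832] [ 0.547  -0.0161  0.1147] [ 3.   0.5 -0.3]
```

View pics/w2.png

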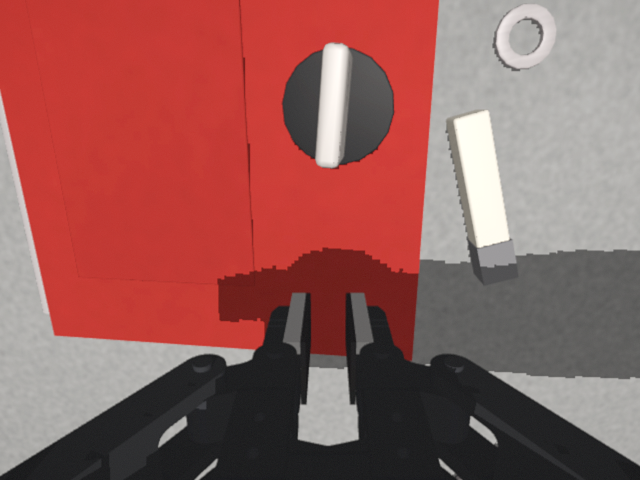

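The wrist view shows the wing at (333,104) on its flange, and both wrist views agree on a position about 3 mm further back than my model. I take a 2 mm shift and hover over the knob.

```bash
sed -i 's/H=np.array(\[.7065/H=np.array([.7085/' h.py; python3 -c "
from h import *
rows(lidp(.11,.165,.066),orient(.11))"
```

```text
shift mm [76.4 -3.1  4.3] turn deg [-6.6 -0.   0.4]
q [ 0.109  0.371 -0.006  1.189 -0.    -1.522] F [-0.97 -0.02 -0.36] t 5.45
```

```bash
python3 -m inch '38 -2 0 -3 0 0 0.55;76 -3 0 -6.6 0 0.4 0.55;76.4 -3.1 4.3 -6.6 0 0.4 0.55;76.4 -3.1 4.3 -6.6 0 0.4 0.55'; python3 -m inch '0 0 0 0 0 0 0.55;0 0 0 0 0 0 0.55'; python3 -c "
from h import *
rows(lidp(.11,.165,.028),orient(.11))
from cell import viewer;import cv2
w=viewer.camera('wrist');s=viewer.camera('side');c=viewer.camera('scene')
f=lambda i:cv2.resize(i,(400,300),interpolation=cv2.INTER_CUBIC)
o=cv2.vconcat([cv2.hconcat([f(w['img']),f(w['img'][300:480,200:440])]),cv2.hconcat([f(s['img'][185:305,260:420]),f(c['img'][160:280,230:390])])])
cv2.imwrite('pics/d.png',o[:,:,::-1])"
```

```text
time_s: 5.85
tool_pos: [0.5495, -0.0172, 0.1647]
tool_rot: [0.724, -0.687, -0.041, 0.043]
ft_force: [-0.6, 0.8, 0.1]
finger_gap: 0.229
gripper_force: 0.0
time_s: 6.05
tool_pos: [0.5497, -0.0155, 0.1669]
tool_rot: [0.725, -0.686, -0.04, 0.042]
ft_force: [0.9, 0.2, -0.4]
finger_gap: 0.224
gripper_force: 0.0
shift mm [ 0.9 -2.2 36. ] turn deg [ 0.3 -0.   0.1]
q [-0.023  0.471  0.125  1.34  -0.009 -1.649] F [ 0.89  0.15 -0.41] t 6.05
```

View pics/d.png

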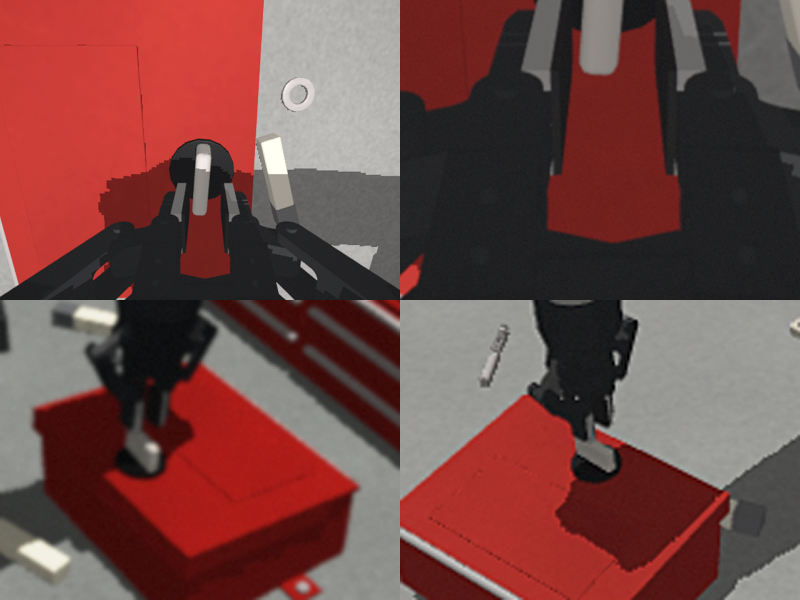

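The views agree: the wing needs about 2 mm toward the hinge relative to the finger centre (wing 203 against finger middle 207 in the wrist picture). I correct that and descend.

```bash
python3 -m inch '1 -2.2 2 0 0 0 0.55;1 -2.2 9 0 0 0 0.55;1 -2.2 14 0 0 0 0.55;1 -2.2 18 0 0 0 0.55'; python3 -m inch '0 0 4 0 0 0 0.55;0 0 8 0 0 0 0.55;0 0 12 0 0 0 0.55;0 0 14 0 0 0 0.55;0 0 14 0 0 0 0.55'; python3 -c "
from h import *
rows(lidp(.11,.165,.026),orient(.11))"
```

```text
time_s: 6.6
tool_pos: [0.5499, -0.0174, 0.1481]
tool_rot: [0.725, -0.687, -0.04, 0.042]
ft_force: [-1.0, 0.9, -0.5]
finger_gap: 0.226
gripper_force: 0.0
time_s: 7.1
tool_pos: [0.5485, -0.0175, 0.1347]
tool_rot: [0.725, -0.687, -0.04, 0.042]
ft_force: [0.1, 0.2, -0.6]
finger_gap: 0.223
gripper_force: 0.0
shift mm [-1.1  0.2  5.8] turn deg [ 0.3 -0.  -0. ]
q [-0.027  0.492  0.072  1.266 -0.01  -1.651] F [ 0.11  0.22 -0.56] t 7.1
```

```bash
python3 -m inch '-1 0 2 0 0 0 0.68;-1 0 4 0 0 0 0.68;-1 0 4 0 0 0 0.68;-1 0 4 0 0 0 0.68'; for i in 1; do python3 -m inch '0 0 1 0 0 0 0.68;0 0 1 0 0 0 0.68;0 0 1 0 0 0 0.68';python3 -m inch '0 0 1 0 0 0 0.68;0 0 1 0 0 0 0.68;0 0 1 0 0 0 0.68';python3 -m inch '0 0 1 0 0 0 0.68;0 0 1 0 0 0 0.68;0 0 1 0 0 0 0.68'; done
```

```text
time_s: 7.5
tool_pos: [0.5483, -0.0165, 0.1311]
tool_rot: [0.725, -0.687, -0.039, 0.042]
ft_force: [0.4, -0.8, 0.0]
finger_gap: 0.162
gripper_force: 0.0
time_s: 7.8
tool_pos: [0.5482, -0.0166, 0.1301]
tool_rot: [0.725, -0.687, -0.039, 0.042]
ft_force: [-0.6, -0.6, -0.1]
finger_gap: 0.16
gripper_force: 0.0
time_s: 8.1
tool_pos: [0.548, -0.0166, 0.1292]
tool_rot: [0.725, -0.687, -0.039, 0.042]
ft_force: [0.3, -0.1, -1.1]
finger_gap: 0.163
gripper_force: 0.0
time_s: 8.4
tool_pos: [0.5479, -0.0166, 0.1285]
tool_rot: [0.725, -0.687, -0.039, 0.042]
ft_force: [-1.6, 0.4, 3.5]
finger_gap: 0.162
gripper_force: 1.8
```

```bash
for i in 1; do python3 -m inch '0 0.2 1 0.35 0 0 0.68;0 0.2 1 0.35 0 0 0.68;0 0.2 1 0.35 0 0 0.68';python3 -m inch '0 0.2 1 0.35 0 0 0.68;0 0.2 1 0.35 0 0 0.68;0 0.2 1 0.35 0 0 0.68';python3 -m inch '0 0.2 1 0.35 0 0 0.68;0 0.2 1 0.35 0 0 0.68;0 0.2 1 0.35 0 0 0.68';python3 -m inch '0 0.2 1 0.35 0 0 0.68;0 0.2 1 0.35 0 0 0.68;0 0.2 1 0.35 0 0 0.68'; done | egrep 'pos|ft_|grip'
```

```text
tool_pos: [0.5477, -0.0166, 0.1274]
ft_force: [-0.2, -0.3, 5.2]
gripper_force: 2.3
tool_pos: [0.5474, -0.0166, 0.1262]
ft_force: [-0.8, -0.2, 4.4]
gripper_force: 2.1
tool_pos: [0.5471, -0.0166, 0.1252]
ft_force: [-0.1, 0.9, 4.6]
gripper_force: 1.8
tool_pos: [0.5468, -0.0166, 0.1242]
ft_force: [-0.3, 0.6, 3.5]
gripper_force: 1.7
```

```bash
python3 -m inch '0 0.2 1 0.35 0 0 0.68;0 0.2 1 0.35 0 0 0.68;0 0.2 1 0.35 0 0 0.68'| egrep 'pos|ft_';python3 -m inch '0 0.1 0.7 0.25 0 0 0.68;0 0.1 0.7 0.25 0 0 0.68;0 0.1 0.7 0.25 0 0 0.68'| egrep 'pos|ft_'
```

```text
tool_pos: [0.5466, -0.0166, 0.1233]
ft_force: [0.8, -0.2, 2.9]
tool_pos: [0.5465, -0.0167, 0.1227]
ft_force: [1.9, -0.1, 3.3]
```

```bash
python3 -m inch '0 0.1 0.7 0.25 0 0 0.68;0 0.1 0.7 0.25 0 0 0.68;0 0.1 0.7 0.25 0 0 0.68'| egrep 'pos|ft_'
```

```text
tool_pos: [0.5462, -0.0167, 0.1219]
ft_force: [0.4, -0.7, 4.1]
```

```bash
python3 -m inch '0 0.1 0.7 0.25 0 0 0.68;0 0.1 0.7 0.25 0 0 0.68;0 0.1 0.7 0.25 0 0 0.68'| egrep 'pos|ft_'
```

```text
tool_pos: [0.5461, -0.0167, 0.1212]
ft_force: [1.7, 1.1, 3.5]
```

```bash
python3 -m inch '0 0.2 1 0.35 0 0 0.68;0 0.2 1 0.35 0 0 0.68;0 0.2 1 0.35 0 0 0.68'| egrep 'pos|ft_';python3 -m inch '0 0.1 0.7 0.25 0 0 0.68;0 0.1 0.7 0.25 0 0 0.68;0 0.1 0.7 0.25 0 0 0.68'| egrep 'pos|ft_'
```

```text
tool_pos: [0.5458, -0.0167, 0.1202]
ft_force: [2.0, 0.3, 3.7]
tool_pos: [0.5457, -0.0167, 0.1195]
ft_force: [3.1, 0.8, 2.7]
```

```bash
python3 -m inch '0 0.1 0.7 0.25 0 0 0.68;0 0.1 0.7 0.25 0 0 0.68;0 0.1 0.7 0.25 0 0 0.68'| egrep 'pos|ft_'
```

```text
tool_pos: [0.5455, -0.0167, 0.1189]
ft_force: [3.5, 0.1, 4.0]
```

```bash
python3 -m inch '0 -0.6 0.7 0.25 0 0 0.68;0 -0.6 0.7 0.25 0 0 0.68;0 -0.6 0.7 0.25 0 0 0.68'| egrep 'pos|ft_'
```

```text
tool_pos: [0.5454, -0.0167, 0.1179]
ft_force: [0.7, -0.9, 3.7]
```

```bash
python3 -m inch '0 -0.5 0.7 0.25 0 0 0.68;0 -0.5 0.7 0.25 0 0 0.68;0 -0.5 0.7 0.25 0 0 0.68'| egrep 'pos|ft_'
```

```text
tool_pos: [0.5454, -0.0167, 0.117]
ft_force: [-1.8, 0.6, 4.0]
```

```bash
python3 -m inch '0 0 0.7 0.25 0 0 0.68;0 0 0.7 0.25 0 0 0.68;0 0 0.7 0.25 0 0 0.68'| egrep 'pos|ft_'
```

```text
tool_pos: [0.5453, -0.0167, 0.1163]
ft_force: [-2.7, -0.4, 3.9]
```

```bash
python3 -m inch '0 0 0.7 0.25 0 0 0.68;0 0 0.7 0.25 0 0 0.68;0 0 0.7 0.25 0 0 0.68'| egrep 'pos|ft_'
```

```text
tool_pos: [0.5459, -0.0167, 0.1157]
ft_force: [-1.4, -0.3, 2.3]
```

```bash
python3 -m inch '0 0.2 1 0.35 0 0 0.68;0 0.2 1 0.35 0 0 0.68;0 0.2 1 0.35 0 0 0.68'| egrep 'pos|ft_'
```

```text
tool_pos: [0.5458, -0.0167, 0.1148]
ft_force: [-3.0, 0.3, 4.1]
```

```bash
python3 -m inch '0 0.2 0.8 0.3 0 0 0.68;0 0.2 0.8 0.3 0 0 0.68;0 0.2 0.8 0.3 0 0 0.68'| egrep 'pos|ft_|gap'
```

```text
tool_pos: [0.5457, -0.0167, 0.1142]
ft_force: [-3.1, 0.2, 4.2]
finger_gap: 0.159
```

```bash
python3 -m inch '0 0.2 0.8 0.3 0 0 0.68;0 0.2 0.8 0.3 0 0 0.68;0 0.2 0.8 0.3 0 0 0.68'| egrep 'pos|ft_|gap'
```

```text
tool_pos: [0.5456, -0.0167, 0.1134]
ft_force: [-2.9, 1.0, 4.7]
finger_gap: 0.157
```

```bash
python3 -m inch '0 0.6 0.7 0.3 0 0 0.68;0 0.6 0.7 0.3 0 0 0.68;0 0.6 0.7 0.3 0 0 0.68'| egrep 'pos|ft_|gap'
```

```text
tool_pos: [0.5455, -0.0167, 0.1129]
ft_force: [-2.3, 0.7, 4.5]
finger_gap: 0.157
```

```bash
python3 -m inch '0 0.3 0.7 0.3 0 0 0.68;0 0.3 0.7 0.3 0 0 0.68;0 0.3 0.7 0.3 0 0 0.68'| egrep 'pos|ft_|gap'
```

```text
tool_pos: [0.5453, -0.0167, 0.1123]
ft_force: [-0.6, -0.6, 4.2]
finger_gap: 0.157
```

```bash
python3 -m inch '0 0.2 0.7 0.3 0 0 0.68;0 0.2 0.7 0.3 0 0 0.68;0 0.2 0.7 0.3 0 0 0.68'| egrep 'pos|ft_|gap'
```

```text
tool_pos: [0.5452, -0.0167, 0.1115]
ft_force: [0.3, -0.1, 4.7]
finger_gap: 0.162
```

```bash
python3 -m inch '0 0.1 0.8 0.3 0 0 0.68;0 0.1 0.8 0.3 0 0 0.68;0 0.1 0.8 0.3 0 0 0.68'| egrep 'pos|ft_|gap'
```

```text
tool_pos: [0.545, -0.0167, 0.1107]
ft_force: [0.5, -0.3, 4.5]
finger_gap: 0.159
```

```bash
python3 -m inch '0 0.1 0.7 0.3 0 0 0.68;0 0.1 0.7 0.3 0 0 0.68;0 0.1 0.7 0.3 0 0 0.68'| egrep 'pos|ft_|gap'
```

```text
tool_pos: [0.5449, -0.0167, 0.1102]
ft_force: [0.4, 1.1, 4.8]
finger_gap: 0.159
```

```bash
python3 -m inch '0 0.1 0.7 0.3 0 0 0.68;0 0.1 0.7 0.3 0 0 0.68;0 0.1 0.7 0.3 0 0 0.68'| egrep 'pos|ft_|gap'; python3 -c "
from h import *
rows(lidp(-.005,.165,.026),orient(-.005))"
```

```text
tool_pos: [0.5448, -0.0168, 0.1098]
ft_force: [-0.4, 0.8, 6.9]
finger_gap: 0.161
shift mm [-0.1  1.2 -0.4] turn deg [-0.3 -0.  -0. ]
q [-0.031  0.416 -0.115  1.03   0.    -1.655] F [-0.42  0.84  6.88] t 15.6
```

Force rises while motion lags, so the buffers are met at a TCP height of about 0.110. I press about 1.6 mm more, in steps.

```bash
python3 -m inch '0 0.1 0.7 0.2 0 0 0.68;0 0.1 0.7 0.2 0 0 0.68;0 0.1 0.7 0.2 0 0 0.68'| egrep 'pos|ft_|gap'
```

```text
tool_pos: [0.5447, -0.0167, 0.1094]
ft_force: [-1.5, 0.1, 9.1]
finger_gap: 0.163
```

```bash
python3 -m inch '0 0.1 0.6 0.2 0 0 0.68;0 0.1 0.6 0.2 0 0 0.68;0 0.1 0.6 0.2 0 0 0.68'| egrep 'pos|ft_|gap'
```

```text
tool_pos: [0.5447, -0.0168, 0.1092]
ft_force: [-1.1, 0.3, 11.2]
finger_gap: 0.16
```

```bash
python3 -m inch '0 0 0.6 0 0 0 0.68;0 0 0.6 0 0 0 0.68;0 0 0.6 0 0 0 0.68'| egrep 'pos|ft_|gap'
```

```text
tool_pos: [0.5446, -0.0168, 0.1089]
ft_force: [-2.5, 0.9, 12.5]
finger_gap: 0.156
```

```bash
python3 -m inch '0 0 0.4 0 0 0 0.68;0 0 0.4 0 0 0 0.68;0 0 0.4 0 0 0 0.68;0 0 0.4 0 0 0 0.68'| egrep 'pos|ft_|gap'
```

```text
tool_pos: [0.5447, -0.0168, 0.1087]
ft_force: [-2.7, 0.4, 15.0]
finger_gap: 0.163
```

```bash
python3 -m inch '0 0.4 0 0 0 4 0.68;0 0.4 0 0 0 8 0.68;0 0.4 0 0 0 12 0.68;0 0.4 0 0 0 16 0.68;0 0.4 0 0 0 20 0.68'| egrep 'pos|ft_|gap|grip'; python3 -c "
from h import *
from cell import sensors
print(sensors.get_state()['wrist_torque'])"
```

```text
tool_pos: [0.5445, -0.017, 0.1087]
ft_force: [-2.8, -0.2, 13.4]
finger_gap: 0.159
gripper_force: 6.8
[-0.06761662  0.56983215  0.05430958]
```

```bash
python3 -m inch '0 0 0.2 0 0 5 0.68;0 0 0.2 0 0 10 0.68;0 0 0.2 0 0 15 0.68;0 0 0.2 0 0 20 0.68'| egrep 'pos|ft_|gap|grip'; python3 -c "
from h import *
from cell import sensors
print(sensors.get_state()['wrist_torque'])"
```

```text
tool_pos: [0.5443, -0.0172, 0.1087]
ft_force: [-3.5, -1.2, 15.4]
finger_gap: 0.16
gripper_force: 7.6
[-0.13589586  0.76748254  0.07189165]
```

```bash
python3 -m inch '0 0 0 0 0 5 0.68;0 0 0 0 0 10 0.68;0 0 0 0 0 15 0.68;0 0 0 0 0 20 0.68'| egrep 'pos|ft_|gap|grip'; python3 -c "
from h import *
from cell import sensors
print(sensors.get_state()['wrist_torque'])"
```

```text
tool_pos: [0.544, -0.0174, 0.1087]
ft_force: [-4.4, -0.6, 15.4]
finger_gap: 0.157
gripper_force: 7.9
[-0.18332324  0.9106129   0.04207367]
```

```bash
python3 -m inch '0 0 0 0 0 5 0.68;0 0 0 0 0 10 0.68;0 0 0 0 0 15 0.68;0 0 0 0 0 20 0.68'| egrep 'pos|ft_|gap|grip'; python3 -c "
from h import *
from cell import sensors
print(sensors.get_state()['wrist_torque'])
rows(lidp(-.01,.165,.026),orient(-.01,90))"
```

```text
tool_pos: [0.5437, -0.0174, 0.1086]
ft_force: [-5.7, -1.2, 16.1]
finger_gap: 0.159
gripper_force: 8.1
[-0.27087501  1.0293885   0.07373927]
shift mm [ 0.   0.6 -0.7] turn deg [-0.1  0.4  9.8]
q [-0.032  0.411 -0.127  1.016 -0.    -0.256] F [-5.67 -1.17 16.09] t 18.6
```

```bash
python3 -m inch '0.5 0 -0.2 0 0 5 0.68;0.5 0 -0.2 0 0 9.8 0.68;0.5 0 -0.2 0 0 9.8 0.68;0.5 0 -0.2 0 0 9.8 0.8;0.5 0 -0.2 0 0 9.8 1;0.5 0 -0.2 0 0 9.8 1;0.5 0 -0.2 0 0 9.8 1' 20| egrep 'pos|ft_|gap|grip'; python3 -c "
from h import *
from cell import sensors
print(sensors.get_state()['wrist_torque'])
rows(lidp(-.01,.165,.026),orient(-.01,90))"
```

```text
tool_pos: [0.5437, -0.0166, 0.1087]
ft_force: [-2.8, 0.8, 14.9]
finger_gap: 0.116
gripper_force: 25.4
[ 0.29532754  0.66653469 -0.07003683]
shift mm [ 0.2 -0.2 -0.6] turn deg [0.  0.5 0.2]
q [-0.031  0.41  -0.127  1.015  0.002 -0.089] F [-2.76  0.8  14.88] t 19.3
```

Gripped square at 90°: the gap is 9.9 mm, the wing's thickness. Release and back off gently.

```bash
python3 -m inch '0 0 0 0 0 0 0.6;0 0 0 0 0 0 0.5;0 0 0 0 0 0 0.5;0 0 -1 0 0 0 0.5;0 0 -2 0 0 0 0.5;0 0 -3 0 0 0 0.5;0 0 -5 0 0 0 0.5;0 0 -8 0 0 0 0.5'| egrep 'pos|ft_|gap|grip'; python3 -m inch '0 0 -20 0 0 0 0.5;0 0 -40 0 0 0 0.5;0 0 -70 0 0 0 0.5;30 0 -100 0 0 0 0.5;80 0 -100 0 0 0 0.5;80 0 -100 0 0 0 0.5;80 0 -100 0 0 0 0.5'|egrep 'pos|ft_'
python3 -c "
from cell import viewer;import cv2
w=viewer.camera('wrist');s=viewer.camera('side');c=viewer.camera('scene')
f=lambda i:cv2.resize(i,(400,300),interpolation=cv2.INTER_CUBIC)
o=cv2.vconcat([cv2.hconcat([f(w['img']),f(s['img'])]),cv2.hconcat([f(s['img'][185:305,260:420]),f(c['img'][170:305,215:395])])])
cv2.imwrite('pics/e.png',o[:,:,::-1])"
```

```text
tool_pos: [0.542, -0.0168, 0.1139]
ft_force: [-0.1, -0.6, 0.9]
finger_gap: 0.25
gripper_force: 0.0
tool_pos: [0.4599, -0.0215, 0.2133]
ft_force: [0.6, 1.3, 0.5]
```

View pics/e.png

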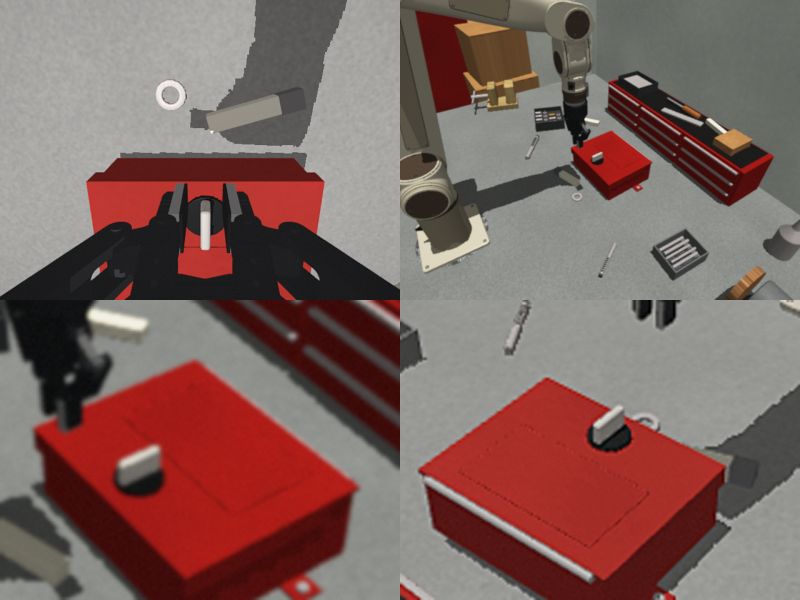

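The picture shows the wing square to the front edge and the lid low, with bystanders in place. I check the lid angle from the front corners at scene (361,245) and (281,205).

```bash
python3 - <<'E'
from h import *;import pickle
c=pickle.load(open("c0.pkl","rb"))["scene"]
f=240/np.tan(np.radians(c["vertical_fov"])/2)
for th in(.3,.11,.05,0,-.02):
    o=[]
    for s in(-.129,.129):
        v=R.from_quat(c["rotation"]).inv().apply(lidp(th,.206,.006,s)-c["origin"]);o+=[(c["cx"]+f*v[0]/-v[2]).round(1),(c["cy"]-f*v[1]/-v[2]).round(1)]
    print(th,o)
E
```

```text
0.3 [np.float64(275.6), np.float64(187.3), np.float64(359.4), np.float64(227.5)]
0.11 [np.float64(278.9), np.float64(197.7), np.float64(360.7), np.float64(237.8)]
0.05 [np.float64(279.5), np.float64(201.2), np.float64(360.7), np.float64(241.4)]
0 [np.float64(279.9), np.float64(204.2), np.float64(360.6), np.float64(244.4)]
-0.02 [np.float64(280.0), np.float64(205.4), np.float64(360.6), np.float64(245.7)]
```

The corners fit a lid angle of about 0 to -0.01, so the tongue alone is holding the lid down.

```bash
python3 -c "
from cell import robot
print(robot.job_done())"
```

```text
the job is handed in; nothing more can be done
None
```

The lid is shut at about 0 to -0.01 rad and held by the tongue alone, with the wing knob turned square; pressing peaked near 16 N at the wrist, no other object on the bench looked moved, and the job is handed in but returned no verdict.

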